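Clear the microscope station

ROBOT

A 6-joint arm with a two-finger parallel gripper is mounted at the origin on the work surface. World frame = base frame: x ahead of the robot, y to its left, z up, the work surface at z = 0. Lengths are in m, angles in rad, forces in N, time in s.
With the tool pointing down it reaches from about 0.35 to 0.975 m from the base axis. Payload 7.1 kg.
Tool frame: the origin (TCP) lies between the finger pads; the fingertips stand env.tip_extent ahead of it and the grasp point (between the pads) lies 2 mm behind it (env.tip_extent is the distance from the TCP to the fingertips, in m); z points along the fingers, y is the line along which they close (so a half turn about z gives the same grasp; the last joint's range is limited). The gripper opens to 88 mm and grips with 3 to 60 N. Pads are 20 mm wide; open, the fingers measure 115 mm over their backs; the gripper's body (75 mm by 178 mm) begins 61 mm behind the grasp point.
Start: joints at [1.236, 0.423, 1.63, -0, 1.089, -0.019], TCP at [0.194, 0.594, 0.24] pointing down, gripper open.
Joint ranges: [-3, 3], [-0.9, 2.11], [0.09, 2.58], [-1.31, 4.45], [0.11, 2.69], [-2.54, 2.54]. Speed limits (rad/s): [2.39, 2.39, 3.01, 3.14, 3.14, 3.14].

INTERFACE

Orientations are given as a unit quaternion [w, x, y, z].
In Python, from plant import monitor, imaging, order, env gives the robot as it stands. The module is installed in compiled form; this text tells all that it offers.
- The arm moves only by the tool move_arm, never from a script. Its arguments are lists of equal length, an entry for each row: "grip": the finger opening in mm, from 0 to 87.8; "slide": the shift along the world's x, y, z in mm, a list of three; "roll": the turn about the world's z in rad. In form: {"grip": [grip, ...], "slide": [[x, y, z], ...], "roll": [roll, ...]}. A call has 1 to 8 rows; each row is the pose to reach, as a shift and turn from the pose commanded when the call began; what a row does not reach only later rows make up. A row lasts 1/12 s, in which the tool goes at most 41.7 mm and 7.16 degrees, less where a joint would pass 70% of its speed; a pose out of reach is approached as far as the arm can. A call with a gripper value outside its range is refused whole. The fingers move at their own pace and stop on an object; the grip force is fixed at half the most. Time passes only in rows, so rows that repeat a pose let the fingers close. It gives the time, the measured TCP pose, the force, the opening and the grip force at its end, in the units of the state.
- monitor.read_state(): the state, without advancing time (a new reading comes with each control period).
- imaging.get_image(name): name is "side" or "top" or "wrist"; returns (picture, depth): 384x512x3 uint8, red, green, blue; 384x512 float32, m along the optical axis (not along the pixel's ray), 0 where there is no reading.
- imaging.camera_info(name): a dict with "K" (3x3 intrinsics, pixels), "T" (4x4, takes a point from camera to world coordinates). Camera axes: x right, y down, z forward; pixel columns grow to the right and rows downward; lengths in m; the calibration is good to about 2 mm. A picture is of the moment at which its call begins: read the wrist's pose just before it. camera_info takes no time and is no camera call; for the wrist camera it gives the pose at the moment of the call.
- order.job_done(): hands the job in; it is judged then, once.
The state is a dict: "t": time; "joints": joint angles; "joint_vel": joint speeds; "joint_torque": joint torques, N m; "tcp_pos": TCP position; "tcp_rot": TCP orientation; "wrist_force": force on the tool from outside, world axes, zero at the start; "wrist_torque": the same for the moment, N m; "finger_gap": opening from 0.0 (shut) to 1.0 (fully open); "gripper_force": force on a finger pad.
Only numpy, scipy, OpenCV 4.12 (cv2) and the standard library are available. Lean on these libraries where they do the work, as an engineer would, in place of code of your own. Each camera call takes 0.05 s, during which the arm holds its last target. There are 200 camera calls.

TASK

Clear the microscope for the next repair: draw the board carrier straight and level out of its channel under the microscope, without letting it bind, and lay it flat in the low parking tray, tab up. Gather up all the empty parts cups that are standing about by nesting them, upright, one after another in the cup fixed on the round steel base: push each down only lightly until it sits snugly, never so hard that it jams. Leave the mug, the jar and the screwdriver where they are.

Things in the scene. Friction and masses are not known exactly. Their poses are not given: they have to be found in the camera images.
- stage: Fixed microscope stand. Origin: on the bench under the middle of the stage, z up. A horizontal channel runs along its x from -80 mm (open mouth) to +90 mm; two lips overhang its edges. The head, 90 mm across, hangs over x = 0 to +90 mm, from 165 mm above the bench up; foot and column stand behind, to 0.42 m high.
- stage_mouth (a point): Middle of the channel's floor at its mouth, 8 mm above the bench; axes as the stage's, -x points out of the channel. The channel is 87 mm wide; its lips reach in 12 mm over each edge, underside 8 mm and top 14 mm above this floor, leaving a gap 63 mm wide between them.
- carrier: Loose board carrier (slider), 0.15 kg: aluminium plate 170 (x) by 84 (y) by 6 mm with a small clamped green circuit board. Origin: centre of the plate's underside, z up. Starts in the channel, x along the stage's x, tab end out of the mouth. Play 1.5 mm a side, 2 mm in height. Leaves only along the stage's -x; clear once its origin is 165 mm out from the stage's origin.
- carrier_tab (a point): Point on the carrier's upright black grip tab, 32 mm above the plate's underside, at x = -72 mm in its frame. The tab is 24 mm along x, 12 mm thick along y, and rises from 6 to 46 mm above the plate's underside; pinch it across its thickness. The weight lies about 36 mm behind it (+x), so a firm grip (40 N or so) keeps the carrier level.
- tray: Fixed low open grey parking tray on the bench: inside 200 mm (its x) by 108 mm (its y), floor 4 mm thick, rim 12 mm above the bench. Origin: centre of its underside. The carrier lies in it lengthwise, either way round.
- caddy: Fixed round steel base, 84 mm across and 10 mm thick, with an upright open white cup fixed on top, of the same shape as the loose cups. Origin: centre of its underside on the bench.
- caddy_cup (a point): Centre of the underside of the fixed cup, on the caddy's axis 10 mm above the bench; axes as the caddy's, z up.
- cup_a: Loose empty parts cup, white plastic, 60 g, or absent. Weighted foot. Open, tapered: 85 mm high, 45 mm across at the foot, 62 mm across at the rim, wall 3.2 mm. Origin: centre of its underside, z up to its mouth. Stands on the bench. Set in another cup it sits snug on the taper 34 to 39 mm above that cup's foot, the rest standing out; a push of 2 to 6 N is enough. All alike; any order.
- cup_b: Loose empty parts cup, white plastic, 60 g, or absent. Weighted foot. Open, tapered: 85 mm high, 45 mm across at the foot, 62 mm across at the rim, wall 3.2 mm. Origin: centre of its underside, z up to its mouth. Stands on the bench. Set in another cup it sits snug on the taper 34 to 39 mm above that cup's foot, the rest standing out; a push of 2 to 6 N is enough. All alike; any order.
- cup_c: Loose empty parts cup, white plastic, 60 g, or absent. Weighted foot. Open, tapered: 85 mm high, 45 mm across at the foot, 62 mm across at the rim, wall 3.2 mm. Origin: centre of its underside, z up to its mouth. Stands on the bench. Set in another cup it sits snug on the taper 34 to 39 mm above that cup's foot, the rest standing out; a push of 2 to 6 N is enough. All alike; any order.
- cup_d: Loose empty parts cup, white plastic, 60 g, or absent. Weighted foot. Open, tapered: 85 mm high, 45 mm across at the foot, 62 mm across at the rim, wall 3.2 mm. Origin: centre of its underside, z up to its mouth. Stands on the bench. Set in another cup it sits snug on the taper 34 to 39 mm above that cup's foot, the rest standing out; a push of 2 to 6 N is enough. All alike; any order.
- cup_e: Loose empty parts cup, white plastic, 60 g, or absent. Weighted foot. Open, tapered: 85 mm high, 45 mm across at the foot, 62 mm across at the rim, wall 3.2 mm. Origin: centre of its underside, z up to its mouth. Stands on the bench. Set in another cup it sits snug on the taper 34 to 39 mm above that cup's foot, the rest standing out; a push of 2 to 6 N is enough. All alike; any order.
- mug: White mug, 76 mm across, 90 mm high; origin under its centre. A bystander: leave alone.
- flux_jar: Small jar, 52 mm across, 60 mm high; origin under its centre. A bystander: leave alone.
- driver: Screwdriver 170 mm long lying on the bench. A bystander: leave alone.

How it is judged:
On the way:
1. the carrier is drawn clear of the channel, level (x of carrier in the frame of stage below -0.165 m and angle between carrier's own z axis and vertical below 0.2 rad), for 0.1 s.
At the end, for the whole second after the job is handed in: Carrier flat in the tray (within 22 mm lengthwise, 18 mm across of its centre), tab up; every cup present upright in the stack, within 10 mm of the caddy's axis, the k-th seated at 36k mm (at most 5 + 2k mm above, 4 + 2k mm below) over the fixed cup's foot; all at rest (x of carrier in the frame of tray between -0.022 and 0.022 m and y of carrier in the frame of tray between -0.018 and 0.018 m and z of carrier in the frame of tray below 0.008 m and angle between carrier's own z axis and vertical below 0.05 rad and linear speed of each of carrier, cup_a, cup_b, cup_c, cup_d, cup_e below 0.03 m/s and horizontal distance between each of cup_a, cup_b, cup_c, cup_d, cup_e and caddy_cup below 0.01 m and angle between each of cup_a, cup_b, cup_c, cup_d, cup_e's own z axis and vertical below 0.1 rad and (z of cup_a in the frame of caddy_cup between 0.03 and 0.043 m or z of cup_a in the frame of caddy_cup between 0.064 and 0.081 m or z of cup_a in the frame of caddy_cup between 0.098 and 0.119 m or z of cup_a in the frame of caddy_cup between 0.132 and 0.157 m or z of cup_a in the frame of caddy_cup between 0.166 and 0.195 m) and (z of cup_b in the frame of caddy_cup between 0.03 and 0.043 m or z of cup_b in the frame of caddy_cup between 0.064 and 0.081 m or z of cup_b in the frame of caddy_cup between 0.098 and 0.119 m or z of cup_b in the frame of caddy_cup between 0.132 and 0.157 m or z of cup_b in the frame of caddy_cup between 0.166 and 0.195 m) and (z of cup_c in the frame of caddy_cup between 0.03 and 0.043 m or z of cup_c in the frame of caddy_cup between 0.064 and 0.081 m or z of cup_c in the frame of caddy_cup between 0.098 and 0.119 m or z of cup_c in the frame of caddy_cup between 0.132 and 0.157 m or z of cup_c in the frame of caddy_cup between 0.166 and 0.195 m) and (z of cup_d in the frame of caddy_cup between 0.03 and 0.043 m or z of cup_d in the frame of caddy_cup between 0.064 and 0.081 m or z of cup_d in the frame of caddy_cup between 0.098 and 0.119 m or z of cup_d in the frame of caddy_cup between 0.132 and 0.157 m or z of cup_d in the frame of caddy_cup between 0.166 and 0.195 m) and (z of cup_e in the frame of caddy_cup between 0.03 and 0.043 m or z of cup_e in the frame of caddy_cup between 0.064 and 0.081 m or z of cup_e in the frame of caddy_cup between 0.098 and 0.119 m or z of cup_e in the frame of caddy_cup between 0.132 and 0.157 m or z of cup_e in the frame of caddy_cup between 0.166 and 0.195 m)); the robot touches nothing.
It fails at once if the carrier is forced against the channel (over 25 N: binding) (contact force between carrier and stage above 25 N).
It fails at once if the carrier is tilted by more than 0.2 rad while still in the channel (x of carrier in the frame of stage above -0.15 m and angle between carrier's own z axis and vertical above 0.2 rad).
It fails at once if a cup is jammed into another with more than 40 N (contact force between cup_a and cup_b above 40 N or contact force between any of cup_a, cup_b and cup_c above 40 N or contact force between any of cup_a, cup_b, cup_c and cup_d above 40 N or contact force between any of cup_a, cup_b, cup_c, cup_d and cup_e above 40 N or contact force between any of cup_a, cup_b, cup_c, cup_d, cup_e and caddy above 40 N).
It fails at once if a bystander (mug, jar or screwdriver) is shifted by more than 40 mm (distance of any of mug, flux_jar, driver from where it was at the start of the episode above 0.04 m).
Of cup_a, cup_b, cup_c, cup_d, cup_e only 3 to 5 are there at a start; the rules pass over those that are not, and their reading is None.
At some moment in a run one of cup_a, cup_b, cup_c, cup_d, cup_e may be knocked a few centimetres aside while the robot is not near it.
Once in a run the grip may slacken for a moment while it holds something.
It also fails if it takes over 210 s, if anything falls off the work surface, if the arm or the gripper's body presses on something with over 40 N, if the wrist force passes 120 N, or if a joint passes its speed limit or range.

## Working session

There is one attempt and no reset: what is moved stays moved. The work goes in short steps, Python scripts to look and compute and a tool call to move; the robot and the scene stay as the last step left them, time stands still between calls to the robot, and variables do not carry over. Pictures are saved under pics/ and viewed, at most 14 in all, crops included, and the job is handed in when it is done.

Besides the shell and the picture viewer there is one more tool, called by a JSON object that holds its "op" and its "data". move_arm: Moves the arm, as the interface text tells. Its arguments: {"type":"object","properties":{"grip":{"type":"array"},"slide":{"type":"array"},"roll":{"type":"array"}},"required":["grip","slide","roll"]}

```bash
mkdir -p pics; cat > h.py <<'E'
import numpy as np, cv2
from plant import monitor, imaging, order, env
def cap(n,save=None):
    p,d=imaging.get_image(n); i=imaging.camera_info(n)
    if save: cv2.imwrite('pics/'+save,cv2.cvtColor(p,cv2.COLOR_RGB2BGR))
    return p,d,np.array(i['K']),np.array(i['T'])
def cloud(d,K,T):
    v,u=np.indices(d.shape); r=np.stack([(u-K[0,2])/K[0,0]*d,(v-K[1,2])/K[1,1]*d,d],-1)
    return r@T[:3,:3].T+T[:3,3]
def ray(u,v,z,K,T):
    r=T[:3,:3]@np.array([(u-K[0,2])/K[0,0],(v-K[1,2])/K[1,1],1]); o=T[:3,3]
    return o+r*(z-o[2])/r[2]
E
python3 - <<'E'
from h import *
print(monitor.read_state(), env.tip_extent)
for n in('top','side'):
    p,d,K,T=cap(n,n+'0.png'); np.savez(n+'0.npz',p=p,d=d,K=K,T=T); print(n,K,T)
E
```

```text
{'t': 0.0, 'joints': array([ 1.23599836e+00,  4.23839777e-01,  1.63068419e+00,  1.10016818e-05,
        1.08862181e+00, -1.89950678e-02]), 'joint_vel': array([ 9.79510650e-05,  6.55084701e-04, -9.35591889e-04, -3.56275095e-04,
       -5.51833868e-04, -4.09317718e-05]), 'joint_torque': array([ 8.50967590e-04, -5.44610596e+01, -2.73674351e+01,  6.45453553e-02,
        2.28022953e-02, -6.98362123e-05]), 'tcp_pos': array([0.19390601, 0.59359529, 0.23890464]), 'tcp_rot': array([-1.41451595e-04,  1.57248584e-01,  9.87558748e-01, -7.63586860e-04]), 'wrist_force': array([-0.18065258, -0.33899117, -0.7052486 ]), 'wrist_torque': array([ 0.04007684, -0.02480615,  0.01058424]), 'gripper_force': 0.0, 'finger_gap': 1.0018796736096696} 0.017
top [[445.67398078   0.         256.35300757]
 [  0.         445.67398078 184.95361911]
 [  0.           0.           1.        ]] [[-0.01467999 -0.99470527  0.10171491  0.40523913]
 [-0.99984028  0.01356604 -0.01163477 -0.02123853]
 [ 0.01019329 -0.10186946 -0.99474555  1.17771682]
 [ 0.          0.          0.          1.        ]]
side [[476.01244863   0.         257.99032918]
 [  0.         476.01244863 187.52023032]
 [  0.           0.           1.        ]] [[ 0.91094024 -0.2695999   0.31225593  0.05737345]
 [-0.41248868 -0.60698369  0.67928189 -1.08980719]
 [ 0.00639993 -0.74758725 -0.66413278  1.09682338]
 [ 0.          0.          0.          1.        ]]
```

View pics/top0.png

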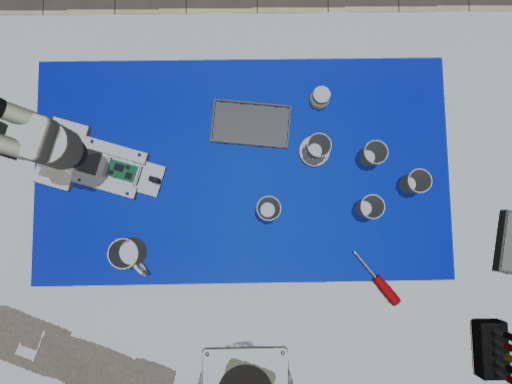

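View pics/side0.png

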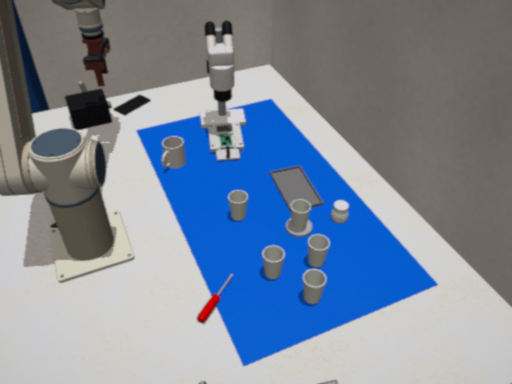

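The two views show four loose cups in the top image, at (268,209), (374,154), (371,207) and (418,182). The caddy is at (316,148), the tray at (251,124), and the stage and carrier at upper left with the black tab at (154,180). Next I measure them.

```bash
cat >> h.py <<'E'
def circ(P):
    A=np.c_[P[:,:2],np.ones(len(P))]; s=np.linalg.lstsq(A,(P[:,:2]**2).sum(1),rcond=None)[0]
    c=s[:2]/2; return c,np.sqrt(s[2]+c@c)
def cups(X,lo,hi,c,r=.05):
    m=(X[...,2]>lo)&(X[...,2]<hi)&(np.hypot(X[...,0]-c[0],X[...,1]-c[1])<r); return X[m]
E
python3 - <<'E'
from h import *
f=np.load('top0.npz'); p,d,K,T=[f[k] for k in 'pdKT']; X=cloud(d,K,T)
print('bench z',np.median(X[250:270,250:300,2]))
for n,(u,v) in dict(c1=(268,207),c2=(375,152),c3=(372,206),c4=(419,180),caddy=(319,144),jar=(321,94),mug=(122,252)).items():
    z=.095 if n=='caddy' else .06 if n=='jar' else .085
    c=ray(u,v,z,K,T)[:2]
    Q=cups(X,z-.012,z+.015,c)
    print(n,c,len(Q),circ(Q),np.percentile(Q[:,2],[5,50,95]))
hsv=cv2.cvtColor(p,cv2.COLOR_RGB2HSV)
# tray: non-blue region
m=((hsv[...,1]<120)*255).astype('uint8'); m[:, :190]=0;m[:,305:]=0;m[:90]=0;m[158:]=0
c=max(cv2.findContours(m,0,2)[0],key=cv2.contourArea); 
R=np.array([ray(*q[0],.010,K,T)[:2] for q in c],'f4'); print('tray',cv2.minAreaRect(R))
# tab / carrier
m=((p.max(2)<60)*255).astype('uint8'); m[:, :145]=0;m[:,165:]=0;m[:170]=0;m[190:]=0
c=max(cv2.findContours(m,0,2)[0],key=cv2.contourArea);print('tabpx',cv2.minAreaRect(c),c.reshape(-1,2).tolist())
cv2.imwrite('pics/s.png',cv2.resize(cv2.cvtColor(p[110:220,30:180],cv2.COLOR_RGB2BGR),None,fx=5,fy=5,interpolation=2))
m=(X[...,2]>.045)&(X[...,2]<.08); v,u=np.nonzero(m); k=(u>140)&(u<168)&(v>165)&(v<195); print(X[v[k],u[k]].round(4), )
E
```

```text
bench z 0.0007162241743711162
c1 [ 0.46222519 -0.06179015] 138 (array([ 0.4611367 , -0.06266144]), np.float64(0.028517801092143517)) [0.07566826 0.08411607 0.08793942]
c2 [ 0.59543122 -0.33070071] 164 (array([ 0.59745847, -0.33222762]), np.float64(0.02875777977497173)) [0.07474875 0.08357613 0.08823269]
c3 [ 0.46106577 -0.31766909] 160 (array([ 0.46163092, -0.31814949]), np.float64(0.0287494331321252)) [0.07549399 0.0834916  0.08776737]
c4 [ 0.52381009 -0.43703825] 174 (array([ 0.52419883, -0.43832493]), np.float64(0.028774668839403668)) [0.07447283 0.08267596 0.08727731]
caddy [ 0.61547286 -0.19006456] 158 (array([ 0.61507877, -0.18962083]), np.float64(0.028673662703398495)) [0.08445773 0.09407823 0.09836958]
jar [ 0.75301637 -0.2044847 ] 266 (array([ 0.75381438, -0.20554135]), np.float64(0.01695577118210025)) [0.05456587 0.05995724 0.06330354]
mug [0.35832119 0.29349941] 277 (array([0.35620265, 0.28944065]), np.float64(0.03616493141706864)) [0.07487133 0.08790871 0.09279342]
tray ((0.6910505294799805, -0.021449215710163116), (0.2086636871099472, 0.11863237619400024), 84.00716400146
[... 535 characters left out ...]
16]
 [0.5411 0.2289 0.0571]
 [0.5415 0.2273 0.0531]
 [0.5411 0.2241 0.0561]
 [0.5414 0.2222 0.0536]
 [0.5417 0.2202 0.0508]
 [0.5412 0.2169 0.0543]
 [0.5417 0.2153 0.0503]
 [0.539  0.2371 0.0543]
 [0.539  0.2347 0.0537]
 [0.5393 0.2328 0.0509]
 [0.5393 0.2304 0.0506]
 [0.539  0.2274 0.0527]
 [0.5392 0.2253 0.0507]
 [0.5388 0.2221 0.0538]
 [0.5387 0.2194 0.0545]
 [0.5386 0.2167 0.0552]
 [0.5391 0.2152 0.0507]
 [0.5367 0.2327 0.0513]
 [0.5361 0.229  0.0565]
 [0.5367 0.2278 0.0505]
 [0.5362 0.2243 0.055 ]
 [0.5367 0.2228 0.0505]
 [0.5364 0.2199 0.052 ]
 [0.5365 0.2175 0.0513]
 [0.5367 0.2155 0.049 ]
 [0.5346 0.2261 0.0467]
 [0.5338 0.2222 0.0531]
 [0.5336 0.2193 0.0546]
 [0.5335 0.2168 0.0548]]
```

View pics/s.png

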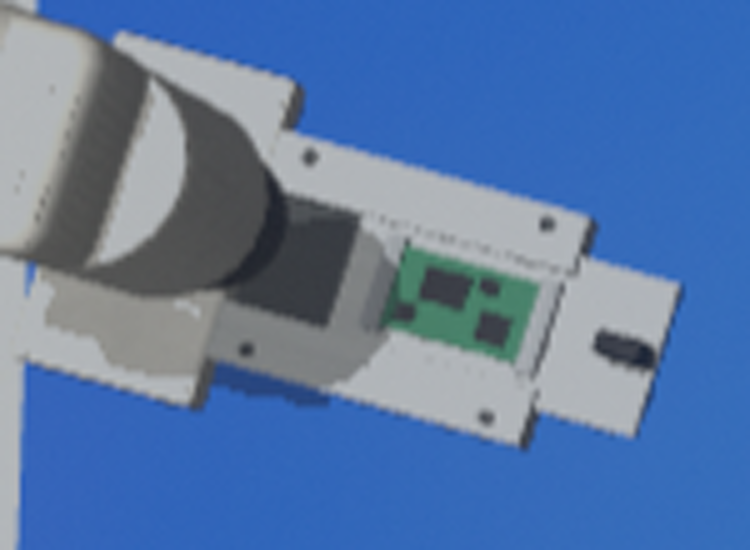

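The crop shows the channel axis at about 16° in the image: mouth to the right, tab near (625,350) in the crop, carrier board under the lips. I'll move above the tab and look with the wrist camera.

{"op": "move_arm", "data": {"grip": [87.8, 87.8, 87.8, 87.8, 87.8, 87.8, 87.8, 87.8], "slide": [[15, -15, 0], [35, -40, 0], [60, -65, 0], [85, -90, 0], [110, -115, 0], [130, -140, 0], [150, -160, 0], [160, -170, 0]], "roll": [-0.1, -0.2, -0.3, -0.4, -0.5, -0.6, -0.7, -0.78]}}

```text
t: 0.77
tcp_pos: [0.3556, 0.4216, 0.2394]
tcp_rot: [0.0, 0.524, 0.852, -0.001]
wrist_force: [-0.6, 0.3, -0.0]
finger_gap: 0.999
gripper_force: 0.0
```

{"op": "move_arm", "data": {"grip": [87.8, 87.8, 87.8, 87.8, 87.8, 87.8, 87.8, 87.8], "slide": [[15, -15, 0], [35, -40, 0], [60, -65, 0], [85, -90, 0], [110, -115, 0], [135, -145, 0], [160, -175, 0], [180, -200, 0]], "roll": [-0.1, -0.2, -0.3, -0.4, -0.5, -0.6, -0.7, -0.76]}}

```text
t: 1.43
tcp_pos: [0.5353, 0.2219, 0.2394]
tcp_rot: [0.0, 0.802, 0.597, -0.0]
wrist_force: [0.7, -0.3, 0.7]
finger_gap: 0.999
gripper_force: 0.0
```

```bash
python3 - <<'E'
from h import *
s=monitor.read_state(); print(s['tcp_pos'],s['tcp_rot'],s['joints'],s['wrist_force'])
p,d,K,T=cap('wrist','w1.png'); np.savez('w1.npz',p=p,d=d,K=K,T=T); print(K,T)
E
```

```text
[0.53532223 0.22193711 0.23942704] [ 9.85867913e-05  8.02058062e-01  5.97246035e-01 -1.73514238e-04] [ 3.72623107e-01  3.57248156e-01  1.73271976e+00 -3.24597626e-04
  1.05190735e+00  6.63454261e-01] [ 0.65538413 -0.32744833  0.66644517]
[[315.85587228   0.         258.42912983]
 [  0.         315.85587228 189.58449065]
 [  0.           0.           1.        ]] [[ 0.95686166 -0.28077493 -0.07470752  0.55958434]
 [-0.29053617 -0.92278619 -0.25308968  0.28821896]
 [ 0.00212217  0.26387704 -0.96455399  0.38443603]
 [ 0.          0.          0.          1.        ]]
```

View pics/w1.png

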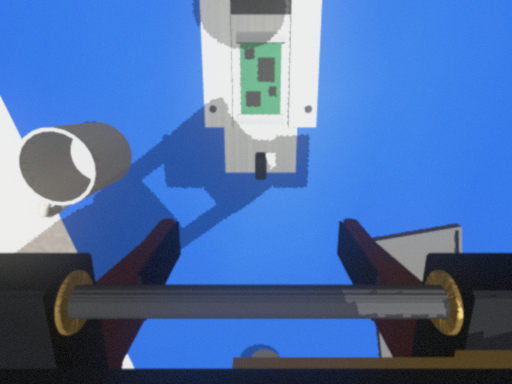

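The wrist view shows the stage lips (x 203–320, rows 0–127), the plate (x 225–297, to row 172) and the black tab at (261,166). I'll fit the edges.

```bash
python3 - <<'E'
from h import *
f=np.load('w1.npz'); p,d,K,T=[f[k] for k in 'pdKT']
hsv=cv2.cvtColor(p,cv2.COLOR_RGB2HSV).astype(int)
b=(hsv[...,1]>120)
def edge(rows,z,c=262):
    L=[];R=[]
    for v in rows:
        i=np.nonzero(b[v,:c])[0]; i=i[i>140]; L.append(ray(i.max()+.5,v,z,K,T)[:2])
        j=np.nonzero(b[v,c:])[0]+c; R.append(ray(j.min()-.5,v,z,K,T)[:2])
    for n,P in(('L',L),('R',R)):
        P=np.array(P); vx,vy,x,y=cv2.fitLine(P.astype('f4'),cv2.DIST_HUBER,0,.01,.01).ravel()
        print(n,'ang',np.degrees(np.arctan2(vy,vx))%180,'at',x,y,np.std((P-[x,y])@[-vy,vx]))
    L,R=np.array(L),np.array(R); print('width',np.median(np.linalg.norm(L-R,axis=1)),'mid',(L[0]+R[0])/2,(L[-1]+R[-1])/2)
b[:, :]=b
# green pcb ignored: restrict left/right search near outer edges
g=(hsv[...,0]>95)&(hsv[...,0]<130)&(hsv[...,1]>120); b=g
edge(range(60,122),.022); edge(range(134,168),.014)
X=cloud(d,K,T)
for rr in(60,100,120): print(rr,[(u,round(float(X[rr,u,2]),4)) for u in(210,220,228,236,240,285,295,300,310)])
print('plate z',np.median(X[135:165,232:250,2]),np.median(X[135:165,278:292,2]))
dk=(p.max(2)<70).astype('uint8'); dk[:145]=0;dk[185:]=0;dk[:,:245]=0;dk[:,280:]=0
c=max(cv2.findContours(dk,0,2)[0],key=cv2.contourArea); print('tab px',cv2.boundingRect(c),cv2.minAreaRect(c))
m=(X[...,2]>.048)&(X[...,2]<.065); v,u=np.nonzero(m);k=(u>245)&(u<285)&(v>140)&(v<190);P=X[v[k],u[k]]; print('tab top',len(P),P.mean(0),cv2.minAreaRect(P[:,:2].astype('f4')),np.median(P[:,2]))
print('plate end',[ray(u,v,.014,K,T)[:2] for u,v in((235,172.5),(290,172.5))],'mouth',[ray(u,v,.022,K,T)[:2] for u,v in((215,127),(310,127))])
E
```

```text
L ang 72.91534 at 0.5049225 0.31666926 0.0002966288324079993
R ang 73.11056 at 0.6268479 0.2815193 0.0003191713958192789
width 0.1268503355928592 mid [0.57540346 0.32996667] [0.55642121 0.26900138]
L ang 72.40479 at 0.506535 0.25143996 0.00038670463838067154
R ang 72.117546 at 0.5884311 0.22537747 0.00037155920820929744
width 0.08583332991718665 mid [0.55262414 0.25428519] [0.54080793 0.2171909 ]
60 [(210, 0.0223), (220, 0.0227), (228, 0.0213), (236, 0.0157), (240, 0.0214), (285, 0.0156), (295, 0.0223), (300, 0.0214), (310, 0.0215)]
100 [(210, 0.022), (220, 0.022), (228, 0.022), (236, 0.0128), (240, 0.0142), (285, 0.0149), (295, 0.0214), (300, 0.0212), (310, 0.0217)]
120 [(210, 0.0212), (220, 0.0234), (228, 0.0223), (236, 0.0156), (240, 0.0231), (285, 0.0137), (295, 0.021), (300, 0.0221), (310, 0.0236)]
plate z 0.013515570931210419 0.013610923451127493
tab px (257, 154, 7, 5) ((260.0, 156.0), (4.0, 6.0), 90.0)
tab top 239 [0.54267762 0.22412125 0.05309535] ((0.5425184369087219, 0.223823681473732), (0.02287776954472065, 0.010798044502735138), 73.25415802001953) 0.053194853899733996
plate end [array([0.51020571, 0.21949398]), array([0.57325728, 0.20031774])] mouth [array([0.50590677, 0.27742257]), array([0.60848807, 0.24625834])]
```

{"op": "move_arm", "data": {"grip": [87.8, 87.8, 87.8, 87.8, 87.8, 87.8, 87.8, 87.8], "slide": [[4, 0, -20], [8, 0, -50], [8, 0, -80], [8, 0, -110], [8, 0, -125], [8, 0, -130], [8, 0, -130], [8, 0, -130]], "roll": [-0.006, -0.006, -0.006, -0.006, -0.006, -0.006, -0.006, -0.006]}}

```text
t: 2.15
tcp_pos: [0.5424, 0.2244, 0.1102]
tcp_rot: [0.0, 0.802, 0.597, 0.0]
wrist_force: [-0.1, 1.2, 0.8]
finger_gap: 1.0
gripper_force: 0.0
```

{"op": "move_arm", "data": {"grip": [87.8, 87.8, 87.8, 87.8, 87.8, 60, 40, 25], "slide": [[0, 0, -20], [0, 0, -40], [0, 0, -60], [0, 0, -70], [0, 0, -70], [0, 0, -70], [0, 0, -70], [0, 0, -70]], "roll": [0, 0, 0, 0, 0, 0, 0, 0]}}

```text
t: 2.82
tcp_pos: [0.543, 0.2245, 0.0411]
tcp_rot: [0.0, 0.802, 0.597, 0.001]
wrist_force: [0.8, -0.4, 0.1]
finger_gap: 0.81
gripper_force: 0.0
```

{"op": "move_arm", "data": {"grip": [18, 14, 10, 8, 6, 6, 6, 6], "slide": [[0, 0, 0], [0, 0, 0], [0, 0, 0], [0, 0, 0], [0, 0, 0], [0, 0, 0], [0, 0, 0], [0, 0, 0]], "roll": [0, 0, 0, 0, 0, 0, 0, 0]}}

```text
t: 3.48
tcp_pos: [0.542, 0.2241, 0.0396]
tcp_rot: [-0.0, 0.802, 0.597, -0.0]
wrist_force: [-2.2, -0.0, -0.1]
finger_gap: 0.202
gripper_force: 0.5
```

```bash
python3 - <<'E'
from h import *
s=monitor.read_state(); print(s)
E
```

```text
{'t': 3.4833, 'joints': array([3.71695586e-01, 6.55385052e-01, 1.80948595e+00, 3.82532673e-05,
       6.76988659e-01, 6.62673460e-01]), 'joint_vel': array([ 9.65973608e-04, -2.38873553e-03,  3.67705235e-04,  2.37207727e-03,
        2.96197999e-03, -9.00045435e-05]), 'joint_torque': array([-3.35899796e-01, -5.70668292e+01, -1.75294572e+01, -4.36238351e-02,
       -3.44357835e-01,  1.17621222e-02]), 'tcp_pos': array([0.54198903, 0.22405522, 0.03961299]), 'tcp_rot': array([-4.69310826e-05,  8.02158860e-01,  5.97110664e-01, -1.25554948e-04]), 'wrist_force': array([-2.24366535, -0.02237829, -0.1387138 ]), 'wrist_torque': array([-0.06874276,  0.25628311,  0.00140355]), 'gripper_force': 0.5218556150794029, 'finger_gap': 0.20236981830858086}
```

{"op": "move_arm", "data": {"grip": [5, 5, 4, 4, 3, 3, 3, 3], "slide": [[0, 0, 0], [0, 0, 0], [0, 0, 0], [0, 0, 0], [0, 0, 0], [0, 0, 0], [0, 0, 0], [0, 0, 0]], "roll": [0, 0, 0, 0, 0, 0, 0, 0]}}

```text
t: 4.15
tcp_pos: [0.541, 0.2242, 0.0396]
tcp_rot: [-0.0, 0.802, 0.597, -0.001]
wrist_force: [-4.9, 1.9, 3.9]
finger_gap: 0.141
gripper_force: 29.9
```

{"op": "move_arm", "data": {"grip": [3, 3, 3, 3], "slide": [[-1, 0.3, 0.3], [-1.5, 0.4, 0.7], [-1.5, 0.4, 0.7], [-1.5, 0.4, 0.7]], "roll": [0, 0, 0, 0]}}

```text
t: 4.48
tcp_pos: [0.5401, 0.2244, 0.04]
tcp_rot: [-0.0, 0.802, 0.597, -0.0]
wrist_force: [-2.4, 3.0, -2.6]
finger_gap: 0.131
gripper_force: 29.9
```

{"op": "move_arm", "data": {"grip": [3, 3, 3, 3, 3, 3], "slide": [[-1.1, -1.9, 0], [-1.7, -3.8, 0], [-2.3, -5.7, 0], [-2.9, -7.7, 0], [-3.4, -9.6, 0], [-3.4, -9.6, 0]], "roll": [0, 0, 0, 0, 0, 0]}}

```text
t: 4.98
tcp_pos: [0.5369, 0.2143, 0.0403]
tcp_rot: [0.0, 0.802, 0.597, -0.0]
wrist_force: [-2.0, 1.5, -4.2]
finger_gap: 0.137
gripper_force: 30.0
```

{"op": "move_arm", "data": {"grip": [3, 3, 3, 3, 3, 3, 3, 3], "slide": [[-1.2, -2.9, -0.2], [-2.1, -5.7, -0.2], [-2.9, -8.6, -0.2], [-3.8, -11.5, -0.2], [-4.7, -14.3, -0.2], [-5.6, -17.2, -0.2], [-6.4, -20.1, -0.2], [-7.3, -22.9, -0.2]], "roll": [0, 0, 0, 0, 0, 0, 0, 0]}}

```text
t: 5.65
tcp_pos: [0.5299, 0.1916, 0.0403]
tcp_rot: [0.0, 0.802, 0.597, 0.0]
wrist_force: [0.8, 0.8, -3.8]
finger_gap: 0.137
gripper_force: 30.0
```

Forces are low, so I continue along the axis.

{"op": "move_arm", "data": {"grip": [3, 3, 3, 3, 3, 3, 3, 3], "slide": [[-0.9, -2.9, 0], [-1.8, -5.7, 0], [-2.6, -8.6, 0], [-3.5, -11.5, 0], [-4.4, -14.3, 0], [-5.3, -17.2, 0], [-6.1, -20.1, 0], [-7, -22.9, 0]], "roll": [0, 0, 0, 0, 0, 0, 0, 0]}}

```text
t: 6.32
tcp_pos: [0.5228, 0.1688, 0.0402]
tcp_rot: [0.0, 0.802, 0.597, 0.0]
wrist_force: [0.6, 0.8, -4.2]
finger_gap: 0.136
gripper_force: 30.0
```

```bash
python3 - <<'E'
from h import *
s=monitor.read_state(); print(s['tcp_pos'],s['wrist_force'],s['wrist_torque'])
p,d,K,T=cap('side'); X=cloud(d,K,T); cv2.imwrite('pics/s2.png',cv2.resize(cv2.cvtColor(p[70:190,160:310],cv2.COLOR_RGB2BGR),None,fx=5,fy=5,interpolation=2))
E
```

```text
[0.52284054 0.16878435 0.04020291] [ 0.61371525  0.84634998 -4.235671  ] [-0.20925933  0.11476188 -0.05538524]
```

View pics/s2.png

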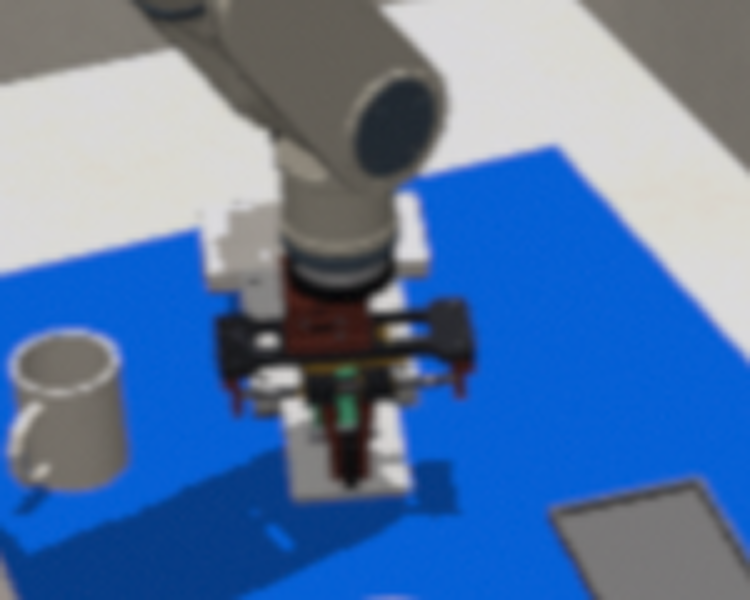

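The carrier is coming out level, with the tab gripped between the fingers at (350,470).

{"op": "move_arm", "data": {"grip": [3, 3, 3, 3, 3, 3, 3, 3], "slide": [[-0.9, -2.9, 0], [-1.8, -5.7, 0], [-2.6, -8.6, 0], [-3.5, -11.5, 0], [-4.4, -14.3, 0], [-5.3, -17.2, 0], [-6.1, -20.1, 0], [-7, -22.9, 0]], "roll": [0, 0, 0, 0, 0, 0, 0, 0]}}

```text
t: 7.03
tcp_pos: [0.5158, 0.1459, 0.0402]
tcp_rot: [0.0, 0.802, 0.597, 0.0]
wrist_force: [-0.1, 0.1, -3.0]
finger_gap: 0.136
gripper_force: 30.0
```

{"op": "move_arm", "data": {"grip": [3, 3, 3, 3, 3, 3, 3, 3], "slide": [[-0.9, -2.9, 0], [-1.8, -5.7, 0], [-2.6, -8.6, 0], [-3.5, -11.5, 0], [-4.4, -14.3, 0], [-5.3, -17.2, 0], [-6.1, -20.1, 0], [-7, -22.9, 0]], "roll": [0, 0, 0, 0, 0, 0, 0, 0]}}

```text
t: 7.7
tcp_pos: [0.5089, 0.123, 0.0402]
tcp_rot: [0.0, 0.802, 0.597, 0.0]
wrist_force: [0.5, 0.3, -0.7]
finger_gap: 0.132
gripper_force: 30.0
```

{"op": "move_arm", "data": {"grip": [3, 3, 3, 3, 3, 3, 3, 3], "slide": [[-0.9, -2.9, 0], [-1.8, -5.7, 0], [-2.6, -8.6, 0], [-3.5, -11.5, 0], [-4.4, -14.3, 0], [-5.3, -17.2, 0], [-6.1, -20.1, 0], [-7, -22.9, 0]], "roll": [0, 0, 0, 0, 0, 0, 0, 0]}}

```text
t: 8.37
tcp_pos: [0.5018, 0.1001, 0.0401]
tcp_rot: [-0.0, 0.802, 0.597, -0.0]
wrist_force: [0.4, -0.5, -1.7]
finger_gap: 0.135
gripper_force: 30.0
```

Clear of the channel. I lift gently, get the tray's angle, and check for slip.

{"op": "move_arm", "data": {"grip": [3, 3, 3, 3, 3, 3, 3, 3], "slide": [[-1, -3, 0], [-2, -6, 2], [-3, -9, 6], [-4, -12, 12], [-4, -12, 20], [-4, -12, 27], [-4, -12, 30], [-4, -12, 30]], "roll": [0, 0, 0, 0, 0, 0, 0, 0]}}

```text
t: 9.03
tcp_pos: [0.4988, 0.0886, 0.0714]
tcp_rot: [0.001, 0.802, 0.597, 0.001]
wrist_force: [1.0, -0.0, -1.8]
finger_gap: 0.133
gripper_force: 30.0
```

```bash
python3 - <<'E'
from h import *
f=np.load('top0.npz'); p,d,K,T=[f[k] for k in 'pdKT']
hsv=cv2.cvtColor(p,cv2.COLOR_RGB2HSV).astype(int)
g=(hsv[...,0]>95)&(hsv[...,0]<130)&(hsv[...,1]>120)
def fit(P):
    vx,vy,x,y=cv2.fitLine(np.array(P,'f4'),cv2.DIST_HUBER,0,.01,.01).ravel(); return np.degrees(np.arctan2(vy,vx))%180,(x,y)
up=[];dn=[];L=[];R=[]
for u in range(220,286):
    i=np.nonzero(~g[90:160,u])[0]+90; up.append(ray(u,i.min()-.5,.012,K,T)[:2]); dn.append(ray(u,i.max()+.5,.006,K,T)[:2])
for v in range(106,140):
    i=np.nonzero(~g[v,195:300])[0]+195; L.append(ray(i.min()-.5,v,.012,K,T)[:2]); R.append(ray(i.max()+.5,v,.012,K,T)[:2])
for n,q in zip('up dn L R'.split(),(up,dn,L,R)): print(n,fit(q))
s=monitor.read_state(); print(s['tcp_pos'],s['wrist_force'],s['wrist_torque'])
p,d,K,T=cap('wrist','w2.png')
X=cloud(d,K,T); print([X[v,u].round(4) for u,v in((262,150),(262,40),(235,150),(290,150),(262,100),(235,40),(290,40))])
E
```

```text
up (np.float32(83.90012), (np.float32(0.74967897), np.float32(-0.027851496)))
dn (np.float32(83.98006), (np.float32(0.63168603), np.float32(-0.026232885)))
L (np.float32(174.05533), (np.float32(0.6887992), np.float32(0.08354252)))
R (np.float32(174.27815), (np.float32(0.6954967), np.float32(-0.12673612)))
[0.49875541 0.08862627 0.07144406] [ 0.96161255 -0.01399439 -1.77509984] [-0.11983143  0.12962861 -0.02712598]
[array([0.5149, 0.1353, 0.054 ]), array([0.5297, 0.1852, 0.0532]), array([0.5015, 0.1392, 0.0533]), array([0.5288, 0.1309, 0.052 ]), array([0.522 , 0.1591, 0.0511]), array([0.5174, 0.1894, 0.0504]), array([0.5425, 0.1815, 0.0525])]
```

View pics/w2.png

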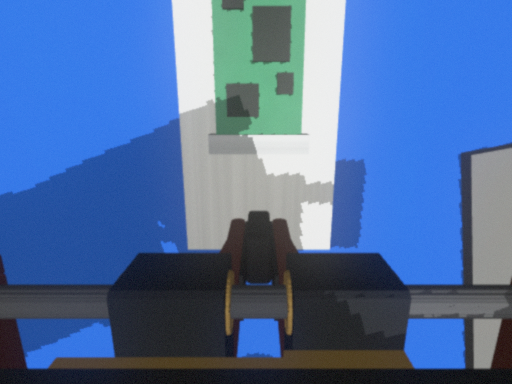

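The carrier is held level: plate at columns 185–335, tab at (259,240). I carry it over the tray and turn it by 0.19 rad.

{"op": "move_arm", "data": {"grip": [3, 3, 3, 3, 3, 3, 3, 3], "slide": [[2, -6, 3], [6, -18, 8], [15, -33, 10], [28, -50, 10], [42, -68, 10], [58, -86, 10], [74, -98, 10], [85, -105, 10]], "roll": [0, 0.01, 0.03, 0.05, 0.07, 0.09, 0.11, 0.12]}}

```text
t: 9.75
tcp_pos: [0.5842, -0.0185, 0.0801]
tcp_rot: [0.0, 0.765, 0.644, 0.0]
wrist_force: [0.1, 0.2, -1.5]
finger_gap: 0.133
gripper_force: 30.0
```

{"op": "move_arm", "data": {"grip": [3, 3, 3, 3, 3, 3, 3, 3], "slide": [[12, -8, 0], [27, -20, 0], [43, -33, 0], [60, -48, 0], [78, -62, 0], [92, -72, 0], [99, -77, 0], [99, -77, 0]], "roll": [0.01, 0.02, 0.03, 0.04, 0.05, 0.06, 0.07, 0.07]}}

```text
t: 10.42
tcp_pos: [0.6829, -0.0949, 0.0798]
tcp_rot: [0.0, 0.742, 0.67, 0.0]
wrist_force: [0.0, -0.2, -1.9]
finger_gap: 0.138
gripper_force: 30.0
```

```bash
python3 - <<'E'
from h import *
s=monitor.read_state(); print(s['tcp_pos'],s['tcp_rot'],s['wrist_force'],s['wrist_torque'],s['joints'])
p,d,K,T=cap('wrist','w3.png')
E
```

```text
[ 0.68289421 -0.09494056  0.07982723] [3.30096460e-04 7.42112966e-01 6.70274724e-01 1.75795505e-04] [ 0.01319992 -0.24945377 -1.92226071] [-0.123823    0.12263394  0.00060257] [-1.55341504e-01  7.05006387e-01  1.55690428e+00 -1.84893162e-04
  8.78947690e-01 -5.35852345e-02]
```

View pics/w3.png

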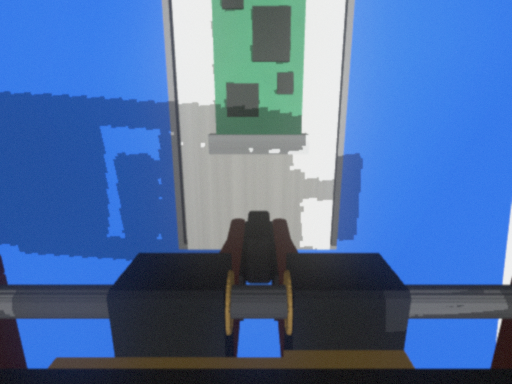

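The plate sits over the tray with even margins left and right. I lower it.

{"op": "move_arm", "data": {"grip": [3, 3, 3, 3, 3, 3, 3, 3], "slide": [[0, 1, -8], [0, 2, -18], [0, 2, -28], [0, 2, -34], [0, 2, -38], [0, 2, -41], [0, 2, -42.5], [0, 2, -43]], "roll": [0, 0, 0, 0, 0, 0, 0, 0]}}

```text
t: 11.13
tcp_pos: [0.6819, -0.0916, 0.0369]
tcp_rot: [-0.0, 0.742, 0.671, -0.0]
wrist_force: [-0.5, -0.7, -2.4]
finger_gap: 0.137
gripper_force: 30.0
```

{"op": "move_arm", "data": {"grip": [3, 3], "slide": [[0, 0, -0.7], [0, 0, -0.7]], "roll": [0, 0]}}

```text
t: 11.3
tcp_pos: [0.6821, -0.0917, 0.0368]
tcp_rot: [0.0, 0.742, 0.67, 0.0]
wrist_force: [0.6, -0.1, -1.9]
finger_gap: 0.133
gripper_force: 30.0
```

{"op": "move_arm", "data": {"grip": [3, 3, 3], "slide": [[0, 0, -0.6], [0, 0, -1.2], [0, 0, -1.2]], "roll": [0, 0, 0]}}

```text
t: 11.55
tcp_pos: [0.6822, -0.0917, 0.0364]
tcp_rot: [0.0, 0.742, 0.67, 0.0]
wrist_force: [-2.4, -0.4, 4.6]
finger_gap: 0.133
gripper_force: 30.0
```

Contact with the floor. I release: open to about 40 mm, then lift.

{"op": "move_arm", "data": {"grip": [16, 25, 40, 40, 40, 40, 40, 40], "slide": [[0, 0, 0], [0, 0, 0], [0, 0, 0], [0, 0, 0], [0, 0, 0], [0, 0, 0], [0, 0, 10], [0, 0, 30]], "roll": [0, 0, 0, 0, 0, 0, 0, 0]}}

```text
t: 12.22
tcp_pos: [0.68, -0.0913, 0.0635]
tcp_rot: [-0.002, 0.742, 0.671, -0.001]
wrist_force: [0.5, 0.9, 1.0]
finger_gap: 0.456
gripper_force: 0.0
```

{"op": "move_arm", "data": {"grip": [60, 87.8, 87.8, 87.8, 87.8, 87.8, 87.8, 87.8], "slide": [[0, 0, 30], [0, 0, 65], [0, 0, 100], [0, 0, 135], [0, 0, 160], [-20, 10, 170], [-45, 20, 170], [-60, 20, 170]], "roll": [0, 0, 0, 0, 0, 0, 0, 0]}}

```text
t: 12.88
tcp_pos: [0.6205, -0.0704, 0.2372]
tcp_rot: [0.0, 0.742, 0.671, 0.001]
wrist_force: [0.2, -1.2, -1.2]
finger_gap: 0.994
gripper_force: 0.0
```

{"op": "move_arm", "data": {"grip": [87.8, 87.8, 87.8, 87.8, 87.8, 87.8, 87.8, 87.8], "slide": [[-20, 10, 0], [-55, 10, 0], [-90, 10, 0], [-125, 10, 0], [-150, 10, 0], [-160, 10, 0], [-160, 10, 0], [-160, 10, 0]], "roll": [0, 0, 0, 0, 0, 0, 0, 0]}}

```text
t: 13.55
tcp_pos: [0.4631, -0.0618, 0.2362]
tcp_rot: [0.001, 0.742, 0.67, 0.001]
wrist_force: [0.1, 0.4, 0.2]
finger_gap: 1.002
gripper_force: 0.0
```

```bash
python3 - <<'E'
from h import *
s=monitor.read_state(); print(s['tcp_pos'],s['tcp_rot'],s['joints'])
p,d,K,T=cap('top','top1.png'); np.savez('top1.npz',p=p,d=d,K=K,T=T); X=cloud(d,K,T)
for n,c in dict(c1=(.461,-.063),c2=(.597,-.332),c3=(.4616,-.318),c4=(.524,-.438),caddy=(.615,-.1896)).items():
    z=.095 if n=='caddy' else .085
    Q=cups(X,z-.012,z+.015,c,.06); print(n,len(Q),circ(Q) if len(Q)>20 else '')
E
```

```text
[ 0.46312281 -0.06182065  0.23624377] [0.00097269 0.74201101 0.67038646 0.00083879] [-1.58228358e-01  1.93561253e-01  1.97258513e+00  1.04964604e-04
  9.72878924e-01 -5.69514929e-02]
c1 0 
c2 162 (array([ 0.59749438, -0.33242562]), np.float64(0.0287118462976385))
c3 162 (array([ 0.46153597, -0.31809692]), np.float64(0.02864429974343328))
c4 178 (array([ 0.52427938, -0.43822727]), np.float64(0.02880443540548349))
caddy 157 (array([ 0.61507905, -0.18965741]), np.float64(0.028633934225362728))
```

View pics/top1.png

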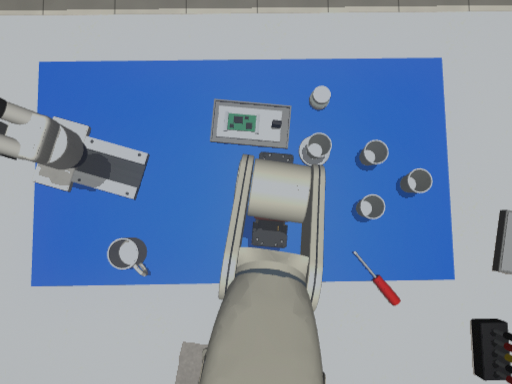

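The carrier lies in the tray at (250,123). Now cup 1: I verify it with the wrist depth.

```bash
cat >> h.py <<'E'
def wr(c,z=.085,r=.06,save=None):
    p,d,K,T=cap('wrist',save); X=cloud(d,K,T); Q=cups(X,z-.006,z+.006,c,r)
    o=cv2.minEnclosingCircle(Q[:,:2].astype('f4')) if len(Q) else 0
    print('wrist',len(Q),circ(Q) if len(Q)>20 else '',o)
    return p,X
E
python3 - <<'E'
from h import *
wr((.4615,-.0625),save='w4.png')
E
```

```text
wrist 809 (array([ 0.45986914, -0.06286993]), np.float64(0.028815135591244417)) ((0.4597572684288025, -0.06323224306106567), 0.030946694314479828)
```

View pics/w4.png

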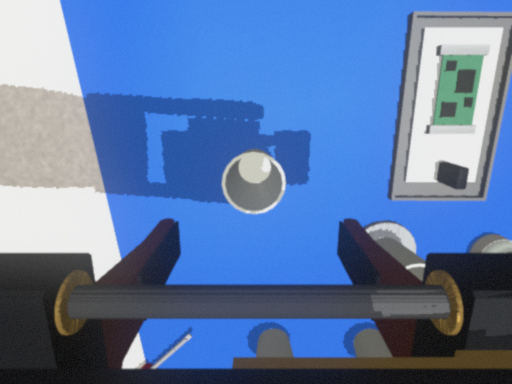

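Cup 1's rim is centred at image (254,182), which gives (0.460, -0.063). I descend and grasp.

{"op": "move_arm", "data": {"grip": [87.8, 87.8, 87.8, 87.8, 87.8, 87.8, 87.8, 87.8], "slide": [[-3, -1, -15], [-3, -1, -45], [-3, -1, -75], [-3, -1, -105], [-3, -1, -130], [-3, -1, -150], [-3, -1, -162], [-3, -1, -165]], "roll": [0, 0, 0, 0, 0, 0, 0, 0]}}

```text
t: 14.32
tcp_pos: [0.459, -0.0625, 0.0678]
tcp_rot: [-0.001, 0.742, 0.671, -0.001]
wrist_force: [-0.7, -0.2, 0.6]
finger_gap: 1.001
gripper_force: 0.0
```

{"op": "move_arm", "data": {"grip": [80, 70, 60, 55, 50, 45, 45, 45], "slide": [[0, 0, 0], [0, 0, 0], [0, 0, 0], [0, 0, 0], [0, 0, 0], [0, 0, 0], [0, 0, 0], [0, 0, 0]], "roll": [0, 0, 0, 0, 0, 0, 0, 0]}}

```text
t: 14.98
tcp_pos: [0.4596, -0.0627, 0.0711]
tcp_rot: [0.001, 0.742, 0.67, 0.001]
wrist_force: [-1.0, 0.9, 7.3]
finger_gap: 0.69
gripper_force: 30.0
```

{"op": "move_arm", "data": {"grip": [45, 45, 45, 45, 45, 45, 45, 45], "slide": [[0, 0, 5], [0, 0, 20], [0, 0, 45], [0, 0, 75], [0, 0, 105], [0, 0, 135], [10, -10, 160], [25, -30, 180]], "roll": [0, 0, 0, 0, 0, 0, 0, 0]}}

```text
t: 15.65
tcp_pos: [0.4831, -0.0917, 0.2528]
tcp_rot: [0.0, 0.741, 0.671, 0.0]
wrist_force: [1.4, -0.4, 0.3]
finger_gap: 0.691
gripper_force: 30.0
```

{"op": "move_arm", "data": {"grip": [45, 45, 45, 45, 45, 45, 45, 45], "slide": [[15, -25, 0], [35, -50, 0], [55, -80, 0], [80, -110, 0], [105, -140, 0], [125, -165, 0], [130, -175, 0], [130, -175, 0]], "roll": [0, 0, 0, 0, 0, 0, 0, 0]}}

```text
t: 16.32
tcp_pos: [0.6143, -0.2696, 0.2497]
tcp_rot: [-0.0, 0.743, 0.67, -0.0]
wrist_force: [-0.4, -0.1, -1.3]
finger_gap: 0.691
gripper_force: 30.0
```

```bash
python3 - <<'E'
from h import *
s=monitor.read_state(); print(s['tcp_pos'],s['wrist_force'],s['finger_gap'],s['gripper_force'])
wr((.615,-.19),z=.095,save='w5.png')
E
```

```text
[ 0.61431052 -0.2695671   0.2497161 ] [-0.35867631 -0.13972888 -1.28124065] 0.6910583702753118 29.99993862613337
wrist 960 (array([ 0.61286187, -0.1887889 ]), np.float64(0.02875939239255204)) ((0.6127359867095947, -0.18882152438163757), 0.030984796583652496)
```

View pics/w5.png

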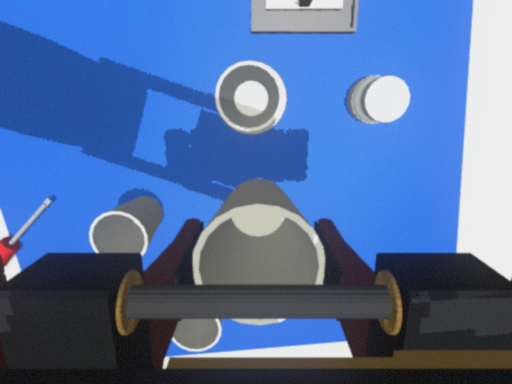

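The caddy cup is at image (251,97), which gives (0.613, -0.189), and the held cup looks straight. I move over it and lower.

{"op": "move_arm", "data": {"grip": [45, 45, 45, 45, 45, 45, 45, 45], "slide": [[0, 15, 0], [-1, 35, 0], [-1, 55, 0], [-1, 72, -5], [-1.5, 80, -15], [-1.5, 81, -30], [-1.5, 81, -45], [-1.5, 81, -50]], "roll": [0, 0, 0, 0, 0, 0, 0, 0]}}

```text
t: 17.03
tcp_pos: [0.6105, -0.1847, 0.1975]
tcp_rot: [-0.002, 0.741, 0.671, -0.001]
wrist_force: [-0.5, 0.9, -1.1]
finger_gap: 0.695
gripper_force: 30.0
```

{"op": "move_arm", "data": {"grip": [45, 45, 45, 45, 45, 45, 45, 45], "slide": [[0, 0, -10], [0, 0, -22], [0, 0, -34], [0, 0, -46], [0, 0, -56], [0, 0, -64], [0, 0, -69], [0, 0, -70]], "roll": [0, 0, 0, 0, 0, 0, 0, 0]}}

```text
t: 17.7
tcp_pos: [0.6129, -0.1872, 0.1297]
tcp_rot: [0.001, 0.742, 0.67, 0.0]
wrist_force: [1.8, -2.6, 0.8]
finger_gap: 0.689
gripper_force: 30.0
```

{"op": "move_arm", "data": {"grip": [45, 45, 45, 45, 45, 45, 45, 45], "slide": [[0, -1, 0], [0, -1.5, -1], [0, -1.5, -2.5], [0, -1.5, -4], [0, -1.5, -5.5], [0, -1.5, -7], [0, -1.5, -8], [0, -1.5, -8]], "roll": [0, 0, 0, 0, 0, 0, 0, 0]}}

```text
t: 18.37
tcp_pos: [0.6132, -0.1884, 0.1227]
tcp_rot: [0.001, 0.742, 0.671, 0.0]
wrist_force: [4.0, -1.4, 2.1]
finger_gap: 0.687
gripper_force: 30.0
```

{"op": "move_arm", "data": {"grip": [45, 45, 45, 45, 45, 45, 45], "slide": [[1, -0.3, -0.5], [1, -0.3, -1], [1, -0.3, -1.5], [1, -0.3, -2], [1, -0.3, -2.5], [1, -0.3, -3], [1, -0.3, -3]], "roll": [0, 0, 0, 0, 0, 0, 0]}}

```text
t: 18.95
tcp_pos: [0.6136, -0.1887, 0.1195]
tcp_rot: [0.0, 0.742, 0.671, 0.0]
wrist_force: [3.1, -4.2, 4.1]
finger_gap: 0.693
gripper_force: 30.0
```

{"op": "move_arm", "data": {"grip": [45, 45, 45, 45], "slide": [[0.5, -0.7, -0.5], [0.7, -1, -1], [0.7, -1, -1.2], [0.7, -1, -1.2]], "roll": [0, 0, 0, 0]}}

```text
t: 19.28
tcp_pos: [0.6138, -0.1892, 0.1177]
tcp_rot: [-0.0, 0.742, 0.671, -0.0]
wrist_force: [2.6, -1.4, 2.1]
finger_gap: 0.687
gripper_force: 30.0
```

{"op": "move_arm", "data": {"grip": [45, 45, 45, 45], "slide": [[0.5, -0.3, -0.5], [0.5, -0.3, -1], [0.5, -0.3, -1.2], [0.5, -0.3, -1.2]], "roll": [0, 0, 0, 0]}}

```text
t: 19.62
tcp_pos: [0.614, -0.1896, 0.1166]
tcp_rot: [-0.001, 0.742, 0.671, -0.0]
wrist_force: [-0.3, -2.0, 2.6]
finger_gap: 0.689
gripper_force: 30.0
```

Seated at about 36 mm with a light push. I release, lift and go to cup 2.

{"op": "move_arm", "data": {"grip": [65, 72, 80, 87.8, 87.8, 87.8, 87.8, 87.8], "slide": [[0, 0, 0], [0, 0, 0], [0, 0, 0], [0, 0, 0], [0, 0, 5], [0, 0, 25], [0, 0, 60], [0, 0, 95]], "roll": [0, 0, 0, 0, 0, 0, 0, 0]}}

```text
t: 20.28
tcp_pos: [0.6136, -0.1893, 0.2119]
tcp_rot: [-0.001, 0.742, 0.671, -0.001]
wrist_force: [0.6, 0.0, -0.3]
finger_gap: 1.002
gripper_force: 0.0
```

{"op": "move_arm", "data": {"grip": [87.8, 87.8, 87.8, 87.8, 87.8, 87.8, 87.8, 87.8], "slide": [[0, -10, 20], [-3, -35, 30], [-7, -65, 30], [-12, -95, 30], [-15, -120, 28], [-18, -138, 28], [-18, -143, 28], [-18, -143, 28]], "roll": [0, 0, 0, 0, 0, 0, 0, 0]}}

```text
t: 20.95
tcp_pos: [0.5963, -0.3338, 0.2399]
tcp_rot: [0.0, 0.743, 0.67, 0.0]
wrist_force: [0.8, -0.2, 0.1]
finger_gap: 1.003
gripper_force: 0.0
```

```bash
python3 - <<'E'
from h import *
s=monitor.read_state(); print(s['tcp_pos'],s['joints'])
p,X=wr((.597,-.332),save='w6.png')
Q=cups(X,.125,.137,(.614,-.189),.06); print('stack',len(Q), cv2.minEnclosingCircle(Q[:,:2].astype('f4')) if len(Q) else '', Q[:,2].max() if len(Q) else '')
E
```

```text
[ 0.59628214 -0.33377391  0.23994665] [-5.27766023e-01  5.08496969e-01  1.49004595e+00  1.19072363e-04
  1.14297531e+00 -4.24854098e-01]
wrist 801 (array([ 0.59667436, -0.33198101]), np.float64(0.02879472749908729)) ((0.5967329740524292, -0.33249637484550476), 0.031073756515979767)
stack 657 ((0.6139245629310608, -0.19074119627475739), 0.030903898179531097) 0.13136933799123168
```

View pics/w6.png

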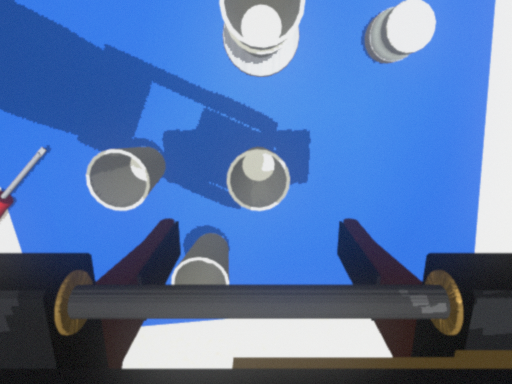

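The cup is nested with its rim at 131 mm. Cup 2 is at image (258,180), (0.5967, -0.332). I grasp it.

{"op": "move_arm", "data": {"grip": [87.8, 87.8, 87.8, 87.8, 87.8, 87.8, 87.8, 87.8], "slide": [[0, 1.5, -15], [0, 1.5, -45], [0, 1.5, -75], [0, 1.5, -105], [0, 1.5, -135], [0, 1.5, -157], [0, 1.5, -168], [0, 1.5, -169]], "roll": [0, 0, 0, 0, 0, 0, 0, 0]}}

```text
t: 21.67
tcp_pos: [0.5955, -0.329, 0.0684]
tcp_rot: [-0.002, 0.741, 0.671, -0.001]
wrist_force: [0.5, 0.8, -0.1]
finger_gap: 1.003
gripper_force: 0.0
```

{"op": "move_arm", "data": {"grip": [80, 70, 60, 55, 50, 45, 45, 45], "slide": [[0, 0, 0], [0, 0, 0], [0, 0, 0], [0, 0, 0], [0, 0, 0], [0, 0, 0], [0, 0, 0], [0, 0, 0]], "roll": [0, 0, 0, 0, 0, 0, 0, 0]}}

```text
t: 22.33
tcp_pos: [0.5973, -0.3318, 0.0724]
tcp_rot: [0.001, 0.742, 0.67, 0.0]
wrist_force: [-0.7, 0.1, 5.8]
finger_gap: 0.69
gripper_force: 30.0
```

{"op": "move_arm", "data": {"grip": [45, 45, 45, 45, 45, 45, 45, 45], "slide": [[0, 0, 5], [0, 0, 20], [0, 0, 50], [0, 0, 85], [0, 0, 120], [0, 0, 155], [0, 0, 175], [0, 0, 180]], "roll": [0, 0, 0, 0, 0, 0, 0, 0]}}

```text
t: 23.0
tcp_pos: [0.5984, -0.3323, 0.2571]
tcp_rot: [0.004, 0.742, 0.67, 0.001]
wrist_force: [-0.4, -0.3, -0.0]
finger_gap: 0.687
gripper_force: 30.0
```

{"op": "move_arm", "data": {"grip": [45, 45, 45, 45, 45, 45, 45, 45], "slide": [[1, 10, 0], [4, 30, 0], [7, 58, 0], [11, 88, 0], [15, 115, 0], [17, 134, 0], [17, 142, 0], [17, 142, 0]], "roll": [0, 0, 0, 0, 0, 0, 0, 0]}}

```text
t: 23.67
tcp_pos: [0.6126, -0.1869, 0.249]
tcp_rot: [-0.002, 0.741, 0.671, -0.001]
wrist_force: [0.2, -0.6, -0.3]
finger_gap: 0.691
gripper_force: 30.0
```

{"op": "move_arm", "data": {"grip": [45, 45, 45, 45, 45, 45, 45, 45], "slide": [[0, 0, -10], [0, 0, -25], [0, 0, -42], [0, 0, -58], [0, 0, -72], [0, 0, -81], [0, 0, -86], [0, 0, -86]], "roll": [0, 0, 0, 0, 0, 0, 0, 0]}}

```text
t: 24.33
tcp_pos: [0.6134, -0.1899, 0.1636]
tcp_rot: [-0.0, 0.742, 0.67, -0.0]
wrist_force: [1.0, -0.1, -2.2]
finger_gap: 0.69
gripper_force: 30.0
```

{"op": "move_arm", "data": {"grip": [45, 45, 45, 45, 45, 45, 45, 45], "slide": [[0.5, 0, -1], [0.5, 0, -2], [0.5, 0, -3], [0.5, 0, -4], [0.5, 0, -5], [0.5, 0, -6], [0.5, 0, -7], [0.5, 0, -7]], "roll": [0, 0, 0, 0, 0, 0, 0, 0]}}

```text
t: 25.0
tcp_pos: [0.6142, -0.1892, 0.1578]
tcp_rot: [0.0, 0.742, 0.671, 0.0]
wrist_force: [0.4, -0.3, 0.4]
finger_gap: 0.691
gripper_force: 30.0
```

{"op": "move_arm", "data": {"grip": [45, 45, 45, 45, 45, 45, 45], "slide": [[0, 0, -0.5], [0, 0, -1], [0, 0, -1.5], [0, 0, -2], [0, 0, -2.5], [0, 0, -3], [0, 0, -3]], "roll": [0, 0, 0, 0, 0, 0, 0]}}

```text
t: 25.58
tcp_pos: [0.6144, -0.1892, 0.1551]
tcp_rot: [0.0, 0.742, 0.671, 0.0]
wrist_force: [1.9, 0.4, 1.9]
finger_gap: 0.688
gripper_force: 30.0
```

{"op": "move_arm", "data": {"grip": [45, 45, 45, 45, 45], "slide": [[0, 0, -0.5], [0, 0, -1], [0, 0, -1.5], [0, 0, -2], [0, 0, -2]], "roll": [0, 0, 0, 0, 0]}}

```text
t: 26.0
tcp_pos: [0.6145, -0.1892, 0.1534]
tcp_rot: [0.0, 0.742, 0.67, 0.0]
wrist_force: [1.6, 0.6, 5.0]
finger_gap: 0.692
gripper_force: 30.0
```

Seated at about 71 mm with a 5 N push. I release and go to cup 3.

{"op": "move_arm", "data": {"grip": [65, 72, 80, 87.8, 87.8, 87.8, 87.8, 87.8], "slide": [[0, 0, 0], [0, 0, 0], [0, 0, 0], [0, 0, 0], [0, 0, 5], [0, 0, 25], [0, 0, 55], [0, 0, 80]], "roll": [0, 0, 0, 0, 0, 0, 0, 0]}}

```text
t: 26.67
tcp_pos: [0.6138, -0.1892, 0.2339]
tcp_rot: [-0.0, 0.742, 0.671, -0.0]
wrist_force: [1.4, -0.5, -0.2]
finger_gap: 1.0
gripper_force: 0.0
```

{"op": "move_arm", "data": {"grip": [87.8, 87.8, 87.8, 87.8, 87.8, 87.8, 87.8, 87.8], "slide": [[-10, -8, 15], [-35, -30, 20], [-65, -55, 20], [-95, -80, 20], [-125, -105, 15], [-145, -122, 10], [-153, -129, 7], [-153, -129, 7]], "roll": [0, 0, 0, 0, 0, 0, 0, 0]}}

```text
t: 27.33
tcp_pos: [0.4593, -0.3193, 0.2396]
tcp_rot: [-0.001, 0.743, 0.669, -0.0]
wrist_force: [0.3, -0.3, 0.3]
finger_gap: 0.998
gripper_force: 0.0
```

```bash
python3 - <<'E'
from h import *
s=monitor.read_state(); print(s['tcp_pos'],s['joints'])
p,X=wr((.461,-.318))
p,d,K,T=cap('top','top2.png'); X=cloud(d,K,T)
for n,c,z in(('stack',(.614,-.19),.167),('c4',(.524,-.438),.085)):
    Q=cups(X,z-.012,z+.015,c,.06); print(n,len(Q),circ(Q) if len(Q)>20 else '',np.percentile(Q[:,2],95) if len(Q) else'')
E
```

```text
[ 0.45926799 -0.31926216  0.23957676] [-6.28635580e-01  3.28001679e-01  1.77611886e+00 -2.38983102e-04
  1.03867262e+00 -5.24488115e-01]
wrist 816 (array([ 0.463331  , -0.32065326]), np.float64(0.02934674361399416)) ((0.4686851501464844, -0.3311070501804352), 0.04485229030251503)
stack 159 (array([ 0.61510093, -0.19018576]), np.float64(0.028720409861473065)) 0.16745555497230655
c4 0
```

View pics/top2.png

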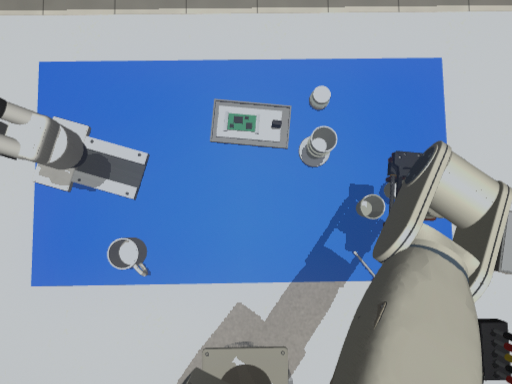

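```bash
python3 - <<'E'
from h import *
p,d,K,T=cap('wrist','w7.png'); X=cloud(d,K,T)
Q=cups(X,.079,.091,(.461,-.318),.036); print(len(Q),circ(Q),cv2.minEnclosingCircle(Q[:,:2].astype('f4')))
Q=cups(X,.079,.091,(.524,-.438),.09); print(len(Q),circ(Q),cv2.minEnclosingCircle(Q[:,:2].astype('f4')))
E
```

```text
793 (array([ 0.46078332, -0.31872467]), np.float64(0.028751581612088)) ((0.4606439471244812, -0.319109708070755), 0.031005406752228737)
785 (array([ 0.50682396, -0.39429576]), np.float64(0.028864492408934832)) ((0.5069961547851562, -0.39514321088790894), 0.031210847198963165)
```

View pics/w7.png

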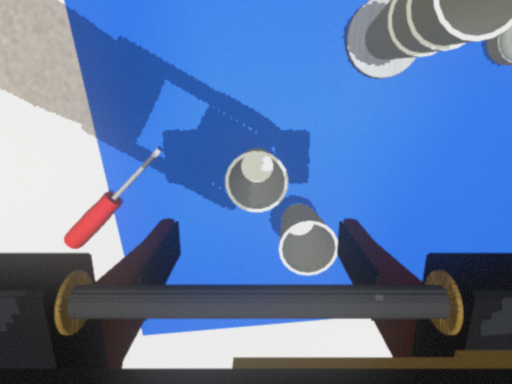

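Cup 4 has been knocked to (0.507, -0.395), at (307,247) in the wrist view. Cup 3 is at (257,181), (0.4607, -0.319). I grasp cup 3 first.

{"op": "move_arm", "data": {"grip": [87.8, 87.8, 87.8, 87.8, 87.8, 87.8, 87.8, 87.8], "slide": [[0, -0.5, -15], [0, -0.5, -45], [0, -0.5, -75], [0, -0.5, -105], [0, -0.5, -135], [0, -0.5, -157], [0, -0.5, -168], [0, -0.5, -168]], "roll": [0, 0, 0, 0, 0, 0, 0, 0]}}

```text
t: 28.15
tcp_pos: [0.461, -0.317, 0.0696]
tcp_rot: [-0.002, 0.741, 0.671, -0.0]
wrist_force: [0.1, 0.3, -0.1]
finger_gap: 0.998
gripper_force: 0.0
```

{"op": "move_arm", "data": {"grip": [80, 70, 60, 55, 50, 45, 45, 45], "slide": [[0, 0, 0], [0, 0, 0], [0, 0, 0], [0, 0, 0], [0, 0, 0], [0, 0, 0], [0, 0, 0], [0, 0, 0]], "roll": [0, 0, 0, 0, 0, 0, 0, 0]}}

```text
t: 28.82
tcp_pos: [0.4617, -0.3193, 0.0731]
tcp_rot: [0.001, 0.742, 0.67, 0.0]
wrist_force: [-1.3, 1.1, 6.4]
finger_gap: 0.688
gripper_force: 30.0
```

{"op": "move_arm", "data": {"grip": [45, 45, 45, 45, 45, 45, 45, 45], "slide": [[0, 0, 5], [0, 0, 20], [0, 0, 50], [0, 0, 85], [0, 0, 120], [0, 0, 155], [0, 0, 190], [0, 0, 210]], "roll": [0, 0, 0, 0, 0, 0, 0, 0]}}

```text
t: 29.48
tcp_pos: [0.4619, -0.3193, 0.2863]
tcp_rot: [0.002, 0.742, 0.67, 0.001]
wrist_force: [0.8, -0.4, 0.3]
finger_gap: 0.691
gripper_force: 30.0
```

{"op": "move_arm", "data": {"grip": [45, 45, 45, 45, 45, 45, 45, 45], "slide": [[8, 7, 0], [28, 24, 0], [56, 47, 0], [86, 73, 0], [115, 97, 0], [138, 117, 0], [152.5, 129, 0], [152.5, 129, 0]], "roll": [0, 0, 0, 0, 0, 0, 0, 0]}}

```text
t: 30.15
tcp_pos: [0.6157, -0.1864, 0.2803]
tcp_rot: [-0.001, 0.741, 0.672, 0.0]
wrist_force: [-0.6, -0.2, -0.4]
finger_gap: 0.688
gripper_force: 30.0
```

{"op": "move_arm", "data": {"grip": [45, 45, 45, 45, 45, 45, 45, 45], "slide": [[0, 0, -8], [0, 0, -22], [0, 0, -38], [0, 0, -54], [0, 0, -67], [0, 0, -76], [0, 0, -80], [0, 0, -80]], "roll": [0, 0, 0, 0, 0, 0, 0, 0]}}

```text
t: 30.82
tcp_pos: [0.6135, -0.1901, 0.2011]
tcp_rot: [-0.0, 0.742, 0.67, 0.0]
wrist_force: [2.8, -0.1, -1.5]
finger_gap: 0.695
gripper_force: 30.0
```

{"op": "move_arm", "data": {"grip": [45, 45, 45, 45, 45, 45, 45, 45], "slide": [[0.5, 0, -1], [0.5, 0, -2], [0.5, 0, -3], [0.5, 0, -4], [0.5, 0, -5], [0.5, 0, -6], [0.5, 0, -7], [0.5, 0, -7]], "roll": [0, 0, 0, 0, 0, 0, 0, 0]}}

```text
t: 31.48
tcp_pos: [0.6143, -0.1898, 0.195]
tcp_rot: [0.0, 0.742, 0.671, 0.0]
wrist_force: [2.1, 0.5, 0.2]
finger_gap: 0.686
gripper_force: 30.0
```

{"op": "move_arm", "data": {"grip": [45, 45, 45, 45, 45, 45, 45, 45], "slide": [[0, 0, -0.5], [0, 0, -1], [0, 0, -1.5], [0, 0, -2], [0, 0, -2.5], [0, 0, -3], [0, 0, -3.5], [0, 0, -3.5]], "roll": [0, 0, 0, 0, 0, 0, 0, 0]}}

```text
t: 32.15
tcp_pos: [0.6146, -0.1898, 0.1919]
tcp_rot: [0.001, 0.742, 0.671, 0.0]
wrist_force: [2.1, 0.4, 5.2]
finger_gap: 0.687
gripper_force: 30.0
```

Seated at about 109 mm with 5 N. I release and go to cup 4.

{"op": "move_arm", "data": {"grip": [65, 72, 80, 87.8, 87.8, 87.8, 87.8, 87.8], "slide": [[0, 0, 0], [0, 0, 0], [0, 0, 0], [0, 0, 0], [0, 0, 5], [0, 0, 22], [0, 0, 50], [0, 0, 75]], "roll": [0, 0, 0, 0, 0, 0, 0, 0]}}

```text
t: 32.82
tcp_pos: [0.6135, -0.1896, 0.267]
tcp_rot: [-0.001, 0.742, 0.67, -0.0]
wrist_force: [1.6, -0.8, -1.2]
finger_gap: 1.001
gripper_force: 0.0
```

{"op": "move_arm", "data": {"grip": [87.8, 87.8, 87.8, 87.8, 87.8, 87.8, 87.8, 87.8], "slide": [[-6, -12, 5], [-20, -40, 5], [-37, -72, 0], [-55, -106, -10], [-73, -140, -20], [-92, -175, -26], [-107, -205, -28], [-107, -205, -28]], "roll": [0, 0, 0, 0, 0, 0, 0, 0]}}

```text
t: 33.48
tcp_pos: [0.5031, -0.3996, 0.2368]
tcp_rot: [-0.001, 0.743, 0.669, -0.001]
wrist_force: [0.5, -0.2, -0.2]
finger_gap: 0.999
gripper_force: 0.0
```

```bash
python3 - <<'E'
from h import *
p,d,K,T=cap('wrist','w8.png'); X=cloud(d,K,T)
s=monitor.read_state(); print(s['tcp_pos'],s['joints'])
Q=cups(X,.079,.091,(.507,-.395),.045); print(len(Q),circ(Q),cv2.minEnclosingCircle(Q[:,:2].astype('f4')))
Q=cups(X,.195,.21,(.614,-.19),.06); print(len(Q),Q[:,2].max() if len(Q) else '')
p,d,K,T=cap('top'); X=cloud(d,K,T); z=.203
Q=cups(X,z-.012,z+.015,(.614,-.19),.06); print(len(Q),circ(Q),np.percentile(Q[:,2],95))
E
```

```text
[ 0.50449836 -0.39737472  0.23719758] [-6.85504642e-01  4.51613942e-01  1.59045074e+00 -4.90572278e-04
  1.10126341e+00 -5.79720353e-01]
823 (array([ 0.50798586, -0.39269526]), np.float64(0.02874855109767661)) ((0.5082067251205444, -0.3931824564933777), 0.031058982014656067)
0 
174 (array([ 0.61468856, -0.18953096]), np.float64(0.02880797658148137)) 0.20321247218816674
```

{"op": "move_arm", "data": {"grip": [87.8, 87.8, 87.8, 87.8, 87.8, 87.8, 87.8, 87.8], "slide": [[0.5, 0.5, -15], [0.5, 0.5, -45], [0.5, 0.5, -75], [0.5, 0.5, -105], [0.5, 0.5, -135], [0.5, 0.5, -155], [0.5, 0.5, -166], [0.5, 0.5, -166]], "roll": [0, 0, 0, 0, 0, 0, 0, 0]}}

```text
t: 34.25
tcp_pos: [0.5068, -0.3921, 0.0698]
tcp_rot: [-0.002, 0.741, 0.671, -0.0]
wrist_force: [-1.2, -0.4, 0.2]
finger_gap: 0.995
gripper_force: 0.0
```

{"op": "move_arm", "data": {"grip": [80, 70, 60, 55, 50, 45, 45, 45], "slide": [[0, 0, 0], [0, 0, 0], [0, 0, 0], [0, 0, 0], [0, 0, 0], [0, 0, 0], [0, 0, 0], [0, 0, 0]], "roll": [0, 0, 0, 0, 0, 0, 0, 0]}}

```text
t: 34.92
tcp_pos: [0.5081, -0.3949, 0.0737]
tcp_rot: [0.001, 0.742, 0.67, 0.0]
wrist_force: [-0.7, 0.8, 6.7]
finger_gap: 0.687
gripper_force: 30.0
```

{"op": "move_arm", "data": {"grip": [45, 45, 45, 45, 45, 45, 45, 45], "slide": [[0, 0, 5], [0, 0, 20], [0, 0, 50], [0, 0, 85], [0, 0, 125], [0, 0, 165], [0, 0, 205], [0, 0, 245]], "roll": [0, 0, 0, 0, 0, 0, 0, 0]}}

```text
t: 35.58
tcp_pos: [0.5071, -0.3939, 0.3196]
tcp_rot: [-0.0, 0.742, 0.67, 0.0]
wrist_force: [1.8, -0.3, -1.4]
finger_gap: 0.691
gripper_force: 30.0
```

{"op": "move_arm", "data": {"grip": [45, 45, 45, 45, 45, 45, 45, 45], "slide": [[6, 12, 0], [20, 38, 0], [37, 71, 0], [55, 106, 0], [73, 141, 0], [90, 175, 0], [103, 198, 0], [106.5, 205, 0]], "roll": [0, 0, 0, 0, 0, 0, 0, 0]}}

```text
t: 36.25
tcp_pos: [0.6154, -0.1854, 0.3173]
tcp_rot: [-0.0, 0.741, 0.672, 0.0]
wrist_force: [1.2, -0.3, -0.8]
finger_gap: 0.689
gripper_force: 30.0
```

{"op": "move_arm", "data": {"grip": [45, 45, 45, 45, 45, 45, 45, 45], "slide": [[0, 0, -4], [0, 0, -16], [0, 0, -32], [0, 0, -48], [0, 0, -62], [0, 0, -72], [0, 0, -77], [0, 0, -77]], "roll": [0, 0, 0, 0, 0, 0, 0, 0]}}

```text
t: 36.92
tcp_pos: [0.6134, -0.1902, 0.239]
tcp_rot: [-0.001, 0.742, 0.67, -0.0]
wrist_force: [1.6, 0.0, -1.4]
finger_gap: 0.689
gripper_force: 30.0
```

{"op": "move_arm", "data": {"grip": [45, 45, 45, 45, 45, 45, 45, 45], "slide": [[0.5, 0, -1], [0.5, 0, -2], [0.5, 0, -3], [0.5, 0, -4], [0.5, 0, -5], [0.5, 0, -6], [0.5, 0, -7], [0.5, 0, -7]], "roll": [0, 0, 0, 0, 0, 0, 0, 0]}}

```text
t: 37.58
tcp_pos: [0.6145, -0.1891, 0.2332]
tcp_rot: [-0.0, 0.742, 0.671, -0.0]
wrist_force: [0.3, 0.2, -0.8]
finger_gap: 0.693
gripper_force: 30.0
```

{"op": "move_arm", "data": {"grip": [45, 45, 45, 45, 45, 45], "slide": [[0, 0, -0.5], [0, 0, -1], [0, 0, -1.5], [0, 0, -2], [0, 0, -2.5], [0, 0, -2.5]], "roll": [0, 0, 0, 0, 0, 0]}}

```text
t: 38.08
tcp_pos: [0.6146, -0.1892, 0.2308]
tcp_rot: [0.0, 0.742, 0.67, 0.0]
wrist_force: [-0.0, -0.8, 0.8]
finger_gap: 0.692
gripper_force: 30.0
```

{"op": "move_arm", "data": {"grip": [45, 45, 45, 45, 45, 45], "slide": [[0, 0, -0.5], [0, 0, -1], [0, 0, -1.5], [0, 0, -2], [0, 0, -2.3], [0, 0, -2.3]], "roll": [0, 0, 0, 0, 0, 0]}}

```text
t: 38.58
tcp_pos: [0.6148, -0.1893, 0.2288]
tcp_rot: [0.0, 0.742, 0.67, 0.0]
wrist_force: [1.3, -0.6, 1.0]
finger_gap: 0.688
gripper_force: 30.0
```

{"op": "move_arm", "data": {"grip": [45, 45, 45, 45], "slide": [[0, 0, -0.5], [0, 0, -1], [0, 0, -1.3], [0, 0, -1.3]], "roll": [0, 0, 0, 0]}}

```text
t: 38.92
tcp_pos: [0.6149, -0.1893, 0.2276]
tcp_rot: [0.0, 0.742, 0.67, 0.0]
wrist_force: [1.6, -1.4, 2.7]
finger_gap: 0.689
gripper_force: 30.0
```

Seated at about 144 mm, with force rising. I release, back off and make a full check.

{"op": "move_arm", "data": {"grip": [65, 72, 80, 87.8, 87.8, 87.8, 87.8, 87.8], "slide": [[0, 0, 0], [0, 0, 0], [0, 0, 0], [0, 0, 0], [0, 0, 5], [0, 0, 22], [0, 0, 50], [0, 0, 85]], "roll": [0, 0, 0, 0, 0, 0, 0, 0]}}

```text
t: 39.58
tcp_pos: [0.6132, -0.1888, 0.3112]
tcp_rot: [-0.002, 0.742, 0.671, -0.001]
wrist_force: [1.7, 1.1, 0.4]
finger_gap: 1.0
gripper_force: 0.0
```

{"op": "move_arm", "data": {"grip": [87.8, 87.8, 87.8, 87.8, 87.8, 87.8, 87.8, 87.8], "slide": [[-10, -10, 5], [-30, -35, 5], [-55, -65, 5], [-80, -95, 5], [-105, -125, 5], [-130, -150, 5], [-145, -165, 5], [-150, -170, 5]], "roll": [0, 0, 0, 0, 0, 0, 0, 0]}}

```text
t: 40.25
tcp_pos: [0.4621, -0.3614, 0.3175]
tcp_rot: [0.0, 0.743, 0.669, -0.0]
wrist_force: [-0.6, 0.3, -0.2]
finger_gap: 1.001
gripper_force: 0.0
```

{"op": "move_arm", "data": {"grip": [87.8, 87.8, 87.8, 87.8], "slide": [[0, 0, 0], [0, 0, 0], [0, 0, 0], [0, 0, 0]], "roll": [0, 0, 0, 0]}}

```text
t: 40.58
tcp_pos: [0.4655, -0.3583, 0.3172]
tcp_rot: [-0.0, 0.741, 0.671, 0.0]
wrist_force: [0.5, -0.2, -0.1]
finger_gap: 1.0
gripper_force: 0.0
```

```bash
python3 - <<'E'
from h import *
p,d,K,T=cap('top'); q,d2,_,_=cap('side'); X=cloud(d,K,T); z=.239
Q=cups(X,z-.012,z+.015,(.614,-.19),.06); print(len(Q),circ(Q),np.percentile(Q[:,2],95))
h=np.hstack([p[40:300,190:460],q[100:360,150:420]]); cv2.imwrite('pics/end.png',cv2.cvtColor(cv2.resize(h,None,fx=1.45,fy=1.45),cv2.COLOR_RGB2BGR))
E
```

```text
175 (array([ 0.61485742, -0.18949724]), np.float64(0.028826413728222346)) 0.23722943010360042
```

View pics/end.png

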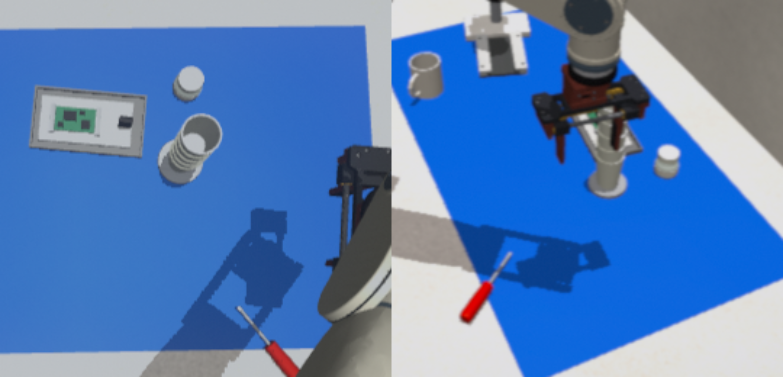

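The stack of four cups is upright and coaxial, with its top rim at 237 mm. The carrier lies flat in the tray and no loose cups remain, so I hand in.

```bash
python3 -c "
from h import *
print(order.job_done())"
```

```text
the job is handed in; nothing more can be done
None
```

The job is handed in at about 41 s with no verdict returned: by my last pictures the carrier lies flat in the tray, tab up, and all four cups found are nested upright on the caddy, and I never touched the mug, jar or screwdriver.

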